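Put the nozzle block away in the drawer that is not locked

ROBOT

A 6-joint arm with a two-finger parallel gripper is mounted at the origin on a cart in front of the work surface, level with it; the furniture and walls round the work are solid. World frame = base frame: x ahead of the robot, y to its left, z up, the work surface at z = 0. Lengths are in mm, angles in rad, forces in N, time in s.
With the tool pointing down it reaches from about 250 to 800 mm from the base axis. Payload 8.5 kg.
Tool frame: the origin (TCP) lies on the centre line of the jaws, within the pads' length; the fingertips stand 19 mm ahead of it and the grasp point (between the pads) is the TCP; z points along the fingers, y is the line along which they close (so a half turn about z gives the same grasp; the last joint's range is limited). The gripper opens to 85 mm and grips with 20 to 120 N. Pads are 22 mm wide; open, the fingers measure 114 mm over their backs; the gripper's body (76 mm by 85 mm) begins 54 mm behind the grasp point. The pads swing forward as they close: fully open they stand 13 mm farther back than shut.
Start: joints at [1.17, 0.238, -0.013, 1.319, 0, 1.571], TCP at [204.813, 483.355, 250.276] pointing down, gripper open.
Joint ranges: [-2.66, 2.66], [-1.03, 1.9], [-1.14, 1.46], [-1.82, 2.27], [-1.45, 1.34], [-3.14, 3.14]. Speed limits (rad/s): [2.22, 2.22, 2.79, 3.14, 3.14, 3.14].

INTERFACE

Orientations are given as a rotation vector (axis times angle).
In Python, from station import telemetry, imaging, manip, find_in, regions_of, mark_of gives the robot as it stands. The module is installed in compiled form; this text tells all that it offers.
- The arm moves only by the tool play_rows, never from a script. Its argument "motion" is text: rows parted by semicolons, each of 7 numbers parted by spaces: the opening in per cent of the stroke, from 0 (shut) to 100 (fully open), then the shift along the tool's x, y, z in cm, then the turn, a rotation vector about the tool's x, y, z in degrees. In form: grip dx dy dz ax ay az; .... A call has 1 to 5 rows; each row shifts and turns the commanded pose from where the row before left it, along the tool's axes as they then stand; what a row does not reach is not made up. A row lasts 1/10 s, in which the tool goes at most 50 mm and 8.59 degrees, less where a joint would pass 70% of its speed; a pose out of reach is approached as far as the arm can. A call is refused whole if a number of a shift passes 5 or a number of a turn 8.59, either way. A call with a gripper value outside its range is refused whole. The fingers move at their own pace and stop on an object; the grip force is fixed at half the most. Time passes only in rows, so rows that do not move let the fingers close. It gives the time, the measured TCP pose, the force, the opening and the grip force at its end, in the units of the state.
- telemetry.get_state(): the state, without advancing time (a new reading comes with each control period).
- imaging.capture(name): name is "scene" or "side" or "wrist"; returns the picture (420x560x3 uint8, blue, green, red); there is no depth.
- imaging.camera_model(name): a dict with "fx", "fy", "cx", "cy" (pixels), "rvec" (rotation vector, rad) and "tvec" (3), from world to camera coordinates, as OpenCV has them. Camera axes: x right, y down, z forward; pixel columns grow to the right and rows downward; lengths in mm; the calibration is good to about 2 mm. A picture is of the moment at which its call begins: read the wrist's pose just before it. camera_model takes no time and is no camera call; for the wrist camera it gives the pose at the moment of the call.
- manip.sign_off(): hands the job in; it is judged then, once.
Trained networks look in the newest picture that a camera, given by its name, has taken for a name from the list of things; names that differ only in an ending like _2 or _b are one class to them, and where a whole thing is asked for, a point or a joint stands for the part that bears it (a point fixed in the world has none). Each returns a list of dicts, best first, with "score" (0 to 1); they miss things now and then, are a little off and sometimes report something else, mostly with a low value. They report only what shows in the picture. A call takes as long as a camera call. They do not tell look-alikes from the thing itself.
- find_in(thing, camera): "centre" ([column, row] in pixels, amid what is visible of it).
- regions_of(thing, camera): "pixels" (420x560 bool, what is visible of it) and "centre" ([column, row] in pixels, amid what is visible of it).
- mark_of(thing, camera): "centre" ([column, row] in pixels: a listed point, or the origin of a listed thing).
The state is a dict: "time": time; "joint_pos": joint angles; "qd": joint speeds; "joint_efforts": joint torques, N m; "eef_pos": TCP position; "eef_rot": TCP orientation; "force": force on the tool from outside, world axes, zero at the start; "torque": the same for the moment, N m; "gripper_width": finger opening in mm; "grip_force": force on a finger pad.
Only numpy, scipy, OpenCV 4.12 (cv2) and the standard library are available. Lean on these libraries where they do the work, as an engineer would, in place of code of your own. Each camera call takes 0.05 s, during which the arm holds its last target. There are 200 camera calls.

TASK

Put the nozzle block away in the little bench cabinet: one of its two drawers is locked and you can only tell by gently trying them, so lay the block, the way up it stands, in the one that opens. The cabinet stands loose: never tug it out of its place by a drawer that will not come. Leave both drawers fully shut at the end, and do not disturb the tape roll, the caliper or the cutter.

Things in the scene. Friction and masses are not known exactly. Their poses are not given: they have to be found in the camera images.
- cabinet: low grey cabinet standing loose on the bench (3.5 kg; about 15 N at a handle shift it), 180 mm deep (x), 250 wide (y), 62 high; origin: centre of its underside; front along its -x. Either drawer may be locked, nothing outside shows which: the locked one has about 9 mm of play (from fully shut), then stops dead; the other slides out with about 2 N and stays where left.
- drawer_left (a joint): how far the left drawer (the cabinet's +y side) is pulled out along the cabinet's -x, m: 0 fully shut, 0.125 fully out; starts 0 to 4 mm out
- drawer_right (a joint): the same for the right drawer (the cabinet's -y side)
- drawer_left_handle (a point): middle of the left drawer's handle: a round steel bar 10 mm thick and 68 mm long, level, parallel to the drawer front, its axis 42 mm in front of it and 40 mm above the bench, on a post at either end; it can be pinched from above with the fingers before and behind it. Axes as the cabinet's
- drawer_right_handle (a point): the same for the right drawer
- drawer_left_floor (a point): centre of the left drawer's inner floor, 9 mm above the bench, moving with the drawer; axes as the cabinet's. Inside, the drawer is 138 mm long (x: -71 to +67 mm of this point), 103 mm wide (y) and 34 mm deep, open at the top; fully out, the part from x -71 to +54 mm is clear of the cabinet's roof
- drawer_right_floor (a point): the same for the right drawer
- nozzle_block: drilled aluminium block with a row of five holes in its top, 32 mm (its x) x 90 mm (its y) x 22 mm high, 0.16 kg; origin at the centre of its underside. It lies on the bench on one side of the cabinet, the tape roll on the other
- tape_roll: roll of white tape lying flat, 82 mm across, 18 mm high; leave it alone; origin at the centre of its underside
- caliper: digital caliper lying on the bench, 52 x 180 (its y) x 14 mm; leave it alone; origin at the centre of its underside
- cutter: flush cutter lying on the bench, 52 x 126 (its y) x 10 mm; leave it alone; origin at the centre of its underside
There are look-alikes about, which are no part of the job. Of the things that look like the nozzle_block, the largest one is meant.

How it is judged (in metres and radians):
At the end, for the whole second after the job is handed in: the nozzle block lies flat, holes up (within 0.15 rad), at rest on the floor of one drawer (its underside within 6 mm of the floor), and both drawers are shut to within 6 mm (((x of nozzle_block in the frame of drawer_left_floor between -0.072 and 0.068 m and y of nozzle_block in the frame of drawer_left_floor between -0.052 and 0.052 m and z of nozzle_block in the frame of drawer_left_floor between -0.005 and 0.006 m) or (x of nozzle_block in the frame of drawer_right_floor between -0.072 and 0.068 m and y of nozzle_block in the frame of drawer_right_floor between -0.052 and 0.052 m and z of nozzle_block in the frame of drawer_right_floor between -0.005 and 0.006 m)) and angle between nozzle_block's own z axis and vertical below 0.15 rad and value of joint each of drawer_left, drawer_right below 0.006 m and linear speed of nozzle_block below 0.02 m/s); the robot touches nothing.
It fails at once if the cabinet is dragged, pushed or tipped from its place by more than 8 mm (distance of cabinet from where it was at the start of the episode above 0.008 m).
It fails at once if the tape roll is moved by more than 20 mm (distance of tape_roll from where it was at the start of the episode above 0.02 m).
It fails at once if the caliper is moved by more than 20 mm (distance of caliper from where it was at the start of the episode above 0.02 m).
It fails at once if the cutter is moved by more than 20 mm (distance of cutter from where it was at the start of the episode above 0.02 m).
It also fails if it takes over 72 s, if anything falls off the work surface, if the arm or the gripper's body presses on something with over 40 N, if the wrist force passes 120 N, or if a joint passes its speed limit or range.

## Working session

There is one attempt and no reset: what is moved stays moved. The work goes in short steps, Python scripts to look and compute and a tool call to move; the robot and the scene stay as the last step left them, time stands still between calls to the robot, and variables do not carry over. Pictures are saved under pics/ and viewed, at most 13 in all, crops included, and the job is handed in when it is done.

Besides the shell and the picture viewer there is one more tool, called after "Emit:" by a JSON object that holds its "op" and its "data". play_rows: Moves the arm, as the interface text tells. Its arguments: {"type":"object","properties":{"motion":{"type":"string"}},"required":["motion"]}

```bash
mkdir -p pics; cat > h.py <<'E'
from station import telemetry, imaging, manip, find_in, regions_of, mark_of
import numpy as np, cv2
def cam(n):
    m=imaging.camera_model(n); R=cv2.Rodrigues(np.array(m['rvec'],float))[0]; return m,R,np.array(m['tvec'],float).ravel()
def ray(n,px,z,c=None):
    m,R,t=c or cam(n); d=R.T@np.array([(px[0]-m['cx'])/m['fx'],(px[1]-m['cy'])/m['fy'],1]); o=-R.T@t
    return o+d*(z-o[2])/d[2]
E
python3 - <<'E'
from h import *
s=telemetry.get_state(); print({k:np.round(v,3) for k,v in s.items()})
a=imaging.capture("scene");b=imaging.capture("side")
for n,i in(("scene",a),("side",b)):
    cv2.imwrite(f"pics/{n}1.png",i)
    m,R,t=cam(n); print(n,m['fx'],np.round(-R.T@t))
    for th,z in(("nozzle_block",0),("drawer_left_handle",40),("drawer_right_handle",40),("cabinet",0),("tape_roll",0),("caliper",0),("cutter",0)):
        for r in mark_of(th,n)[:4]: print(th,np.round(r['score'],2),np.round(r['centre']),np.round(ray(n,r['centre'],z)))
E
```

```text
{'time': np.float64(0.0), 'joint_pos': array([ 1.17 ,  0.239, -0.014,  1.319,  0.   ,  1.571]), 'qd': array([ 0.   ,  0.001,  0.   , -0.001, -0.001,  0.   ]), 'joint_efforts': array([ 2.0000e-03, -5.3878e+01,  3.4644e+01,  1.8000e-02,  0.0000e+00,
       -0.0000e+00]), 'eef_pos': array([204.657, 483.014, 249.668]), 'eef_rot': array([-6.250e-01, -3.078e+00,  2.000e-03]), 'force': array([ 1.122, -0.021,  0.038]), 'torque': array([-0.049, -0.044,  0.063]), 'grip_force': np.float64(0.0), 'gripper_width': np.float64(85.207)}
scene 391.91701029471955 [  -1. -355.  894.]
nozzle_block 0.85 [360. 334.] [ 388. -320.    0.]
nozzle_block 0.76 [375. 298.] [ 492. -311.    0.]
nozzle_block 0.68 [329. 282.] [ 469. -193.    0.]
drawer_left_handle 0.94 [274. 200.] [595.  56.  40.]
drawer_right_handle 0.97 [309. 220.] [587. -63.  40.]
cabinet 0.92 [322. 190.] [736. -23.   0.]
tape_roll 0.64 [188. 211.] [453. 265.   0.]
caliper 0.64 [253. 272.] [390. -11.   0.]
cutter 0.91 [192. 248.] [361. 169.   0.]
side 531.3508324567914 [-480. -449.  551.]
nozzle_block 0.95 [351. 274.] [ 478. -192.    0.]
nozzle_block 0.79 [400. 311.] [ 380. -315.    0.]
nozzle_block 0.71 [406. 282.] [ 491. -304.    0.]
drawer_left_handle 0.97 [269. 219.] [595.  51.  40.]
drawer_left_handle 0.3 [334. 217.] [667. -89.  40.]
drawer_right_handle 0.65 [338. 219.] [ 660. -102.   40.]
drawer_right_handle 0.57 [314. 228.] [589. -67.  40.]
cabinet 0.9 [316. 222.] [707. -31.   0.]
caliper 0.65 [251. 277.] [385.  -2.   0.]
cutter 0.36 [271. 218.] [687.  90.   0.]
```

View pics/scene1.png

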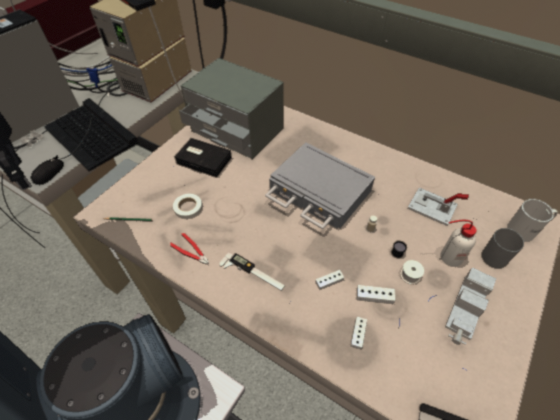

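```bash
python3 - <<'E'
from h import *
a=cv2.imread("pics/scene1.png")
cv2.imwrite("pics/crop1.png",cv2.resize(a[150:360,240:420],None,fx=2.8,fy=2.8,interpolation=cv2.INTER_CUBIC))
# scale-true top view at block-top height z=22: lengths of the regions
for r in regions_of("nozzle_block","scene"):
    m=r['pixels']; ys,xs=np.nonzero(m)
    P=np.array([ray("scene",p,20)[:2] for p in zip(xs,ys)],np.float32)
    print(round(r['score'],2),np.round(r['centre']),cv2.minAreaRect(P))
P=[ray("scene",r['centre'],40)[:2] for th in("drawer_left_handle","drawer_right_handle") for r in mark_of(th,"scene")[:1]]
d=P[0]-P[1];print(P,np.linalg.norm(d),np.degrees(np.arctan2(-d[0],d[1])))
E
```

```text
0.87 [375. 294.] ((492.2169189453125, -308.24993896484375), (44.38707733154297, 90.83322143554688), 24.985321044921875)
0.66 [359. 336.] ((380.84234619140625, -314.7464599609375), (74.74556732177734, 27.53691291809082), 16.39818000793457)
0.55 [329. 279.] ((466.4721374511719, -193.651611328125), (30.190876007080078, 68.41903686523438), 52.78900909423828)
[array([594.50593806,  56.48489245]), array([587.18307314, -63.27806756])] 119.98662817683066 -3.49897453155908
```

The picture shows the cabinet at (320,185) with its handles at (280,203) and (316,222). There are three nozzle-block look-alikes, at (375,294), (359,333) and (329,279). Only the one at (375,294) measures about 90 mm long; the others are about 70 mm. I'll confirm it in the crop.

View pics/crop1.png

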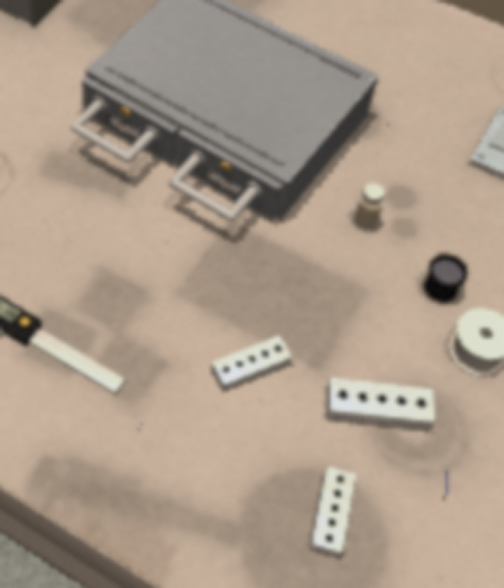

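The crop confirms the block at (375,294) is clearly the largest, with its centre near world (492,-309). Next I go to a spot above the left handle.

```bash
cat >> h.py <<'E'
def go(p,psi,n=1):
    """print rows from the present pose to TCP p, tool down, tool-y at world angle psi deg, in n equal steps"""
    s=telemetry.get_state(); R=cv2.Rodrigues(np.array(s['eef_rot'],float))[0]; q=np.array(s['eef_pos'])
    a=np.radians(psi); y=np.array([np.cos(a),np.sin(a),0]); z=np.array([0,0,-1.]); T=np.c_[np.cross(y,z),y,z]
    w=np.degrees(cv2.Rodrigues(R.T@T)[0].ravel())/n; d=(np.array(p)-q)/n; dR=cv2.Rodrigues(np.radians(w))[0]
    for i in range(n): print(np.round(R.T@d/10,2),np.round(w,2)); R=R@dR
def st():
    s=telemetry.get_state(); R=cv2.Rodrigues(np.array(s['eef_rot'],float))[0]
    print(round(float(s['time']),2),np.round(s['eef_pos'],1),'psi',np.round(np.degrees(np.arctan2(R[1,1],R[0,1])),2),'tilt',np.round(R[:,2],3),'F',np.round(s['force'],1),'w',np.round(s['gripper_width'],1))
E
python3 -c "
from h import *
go([575,54,190],-3.5,15)"
```

```text
[-3.39 -1.67  0.4 ] [-0.   0.   4.7]
[-3.51 -1.39  0.4 ] [-0.   0.   4.7]
[-3.62 -1.1   0.4 ] [-0.   0.   4.7]
[-3.69 -0.8   0.4 ] [-0.   0.   4.7]
[-3.75 -0.49  0.4 ] [-0.   0.   4.7]
[-3.77 -0.18  0.4 ] [-0.   0.   4.7]
[-3.78  0.13  0.4 ] [-0.   0.   4.7]
[-3.75  0.44  0.4 ] [-0.   0.   4.7]
[-3.71  0.74  0.4 ] [-0.   0.   4.7]
[-3.63  1.05  0.4 ] [-0.   0.   4.7]
[-3.53  1.34  0.4 ] [-0.   0.   4.7]
[-3.41  1.62  0.4 ] [-0.   0.   4.7]
[-3.27  1.9   0.4 ] [-0.   0.   4.7]
[-3.1   2.16  0.4 ] [-0.   0.   4.7]
[-2.91  2.41  0.4 ] [-0.   0.   4.7]
```

Emit:
{"op": "play_rows", "data": {"motion": "30 -3.4 -1.7 0.4 0 0 4.7;30 -3.5 -1.4 0.4 0 0 4.7;30 -3.6 -1.1 0.4 0 0 4.7;30 -3.7 -0.8 0.4 0 0 4.7;30 -3.75 -0.5 0.4 0 0 4.7"}}

```text
time: 1.45
eef_pos: [328.6, 338.7, 230.2]
eef_rot: [1.244, 2.885, 0.0]
force: [0.5, 0.6, -0.1]
gripper_width: 25.7
grip_force: 0.0
```

Emit:
{"op": "play_rows", "data": {"motion": "30 -3.8 -0.2 0.4 0 0 4.7;30 -3.8 0.1 0.4 0 0 4.7;30 -3.75 0.4 0.4 0 0 4.7;30 -3.7 0.7 0.4 0 0 4.7;30 -3.6 1.05 0.4 0 0 4.7"}}

```text
time: 1.95
eef_pos: [451.3, 194.7, 210.3]
eef_rot: [1.806, 2.571, 0.0]
force: [0.5, -0.4, 0.6]
gripper_width: 25.6
grip_force: 0.0
```

Emit:
{"op": "play_rows", "data": {"motion": "30 -3.5 1.3 0.4 0 0 4.7;30 -3.4 1.6 0.4 0 0 4.7;30 -3.3 1.9 0.4 0 0 4.7;30 -3.1 2.2 0.4 0 0 4.7;30 -2.9 2.4 0.4 0 0 4.7"}}

```text
time: 2.45
eef_pos: [574.5, 51.7, 190.2]
eef_rot: [2.291, 2.149, 0.0]
force: [0.9, 0.6, 0.1]
gripper_width: 25.6
grip_force: 0.0
```

```bash
python3 - <<'E'
from h import *
st()
w=imaging.capture("wrist"); cv2.imwrite("pics/w1.png",w); c=cam("wrist"); print(np.round(-c[1].T@c[2]))
for th in("drawer_left_handle","drawer_right_handle"):
    for r in mark_of(th,"wrist")[:2]: print(th,round(r['score'],2),np.round(r['centre']),np.round(ray("wrist",r['centre'],40,c),1))
    for r in regions_of(th,"wrist")[:2]: print('reg',round(r['score'],2),np.round(r['centre']))
st()
E
```

```text
2.45 [574.5  51.7 190.2] psi -3.66 tilt [ 0. -0. -1.] F [0.9 0.6 0.1] w 25.6
[582. 129. 313.]
drawer_left_handle 0.64 [308. 196.] [598.2  47.1  40. ]
drawer_left_handle 0.5 [302. 324.] [587.1 -78.5  40. ]
reg 0.79 [360. 187.]
drawer_right_handle 0.67 [304. 323.] [589.2 -77.5  40. ]
drawer_right_handle 0.27 [11. 74.] [384.1 157.   40. ]
reg 0.58 [349. 296.]
2.7 [573.2  53.1 190.1] psi -3.46 tilt [-0.001  0.    -1.   ] F [0.2 0.5 0.1] w 25.7
```

View pics/w1.png

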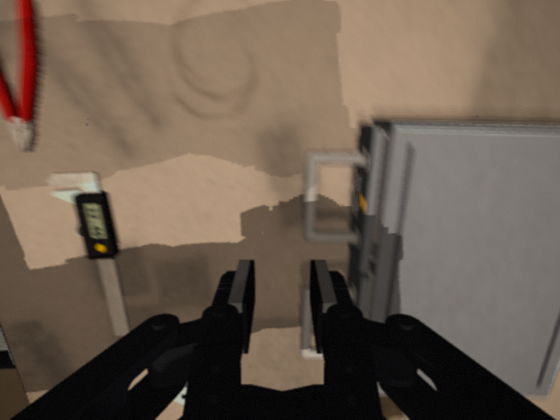

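Left handle bar in the wrist picture: column ~311, rows 152–241. The caliper at (100,240) is well clear. One still measurement, then descend.

```bash
python3 - <<'E'
from h import *
c=cam("wrist");w=imaging.capture("wrist"); cv2.imwrite("pics/w2.png",w)
for th in("drawer_left_handle","drawer_right_handle"):
    for r in mark_of(th,"wrist")[:1]: print(th,round(r['score'],2),np.round(r['centre']),np.round(ray("wrist",r['centre'],40,c),1))
g=cv2.cvtColor(w,6)
for r0,r1 in((160,182),(215,235)):
    print(g[r0:r1,295:330].mean(0).astype(int), )
for p in((308,171),(312,171),(308,225),(312,225)): print(p,np.round(ray("wrist",p,42,c),1))
go([600,48,190],-3.8)
st()
E
```

```text
drawer_left_handle 0.8 [311. 198.] [596.6  51.   40. ]
drawer_right_handle 0.51 [310. 196.] [595.6  52.3  40. ]
[112 113 112 112 112 111 109 107 104  94  89 101 118 131 139 145 147 144
 139 131 118 108 120 135 140 140 142 142 143 143 143 144 145 146 146]
[ 78  78  78  78  78  78  75  66  63  72  82  89  95  99 100  97  93  88
  81  75  75  76  76  77  77  78  78  78  79  79  79  78  79  79  79]
(308, 171) [594.4  74.3  42. ]
(312, 171) [597.6  74.1  42. ]
(308, 225) [592.7  27.7  42. ]
(312, 225) [596.1  27.5  42. ]
[-0.43  2.73  0.06] [ 0.01 -0.    0.43]
2.85 [573.   53.9 190.6] psi -3.37 tilt [ 0.  0. -1.] F [-1.1  0.3  0.4] w 25.6
```

Emit:
{"op": "play_rows", "data": {"motion": "30 -0.15 2.2 2 0 0 0.6;30 0 0 4 0 0 0;30 0 0 3 0 0 0;30 0 0 3 0 0 0;30 0 0 0 0 0 0"}}

```text
time: 3.35
eef_pos: [592.4, 50.9, 67.1]
eef_rot: [-2.294, -2.14, 0.008]
force: [-0.9, -0.9, -0.6]
gripper_width: 25.6
grip_force: 0.0
```

```bash
python3 - <<'E'
from h import *
st()
c=cam("wrist");w=imaging.capture("wrist"); cv2.imwrite("pics/w3.png",w)
for r in mark_of("drawer_left_handle","wrist")[:2]: print(round(r['score'],2),np.round(r['centre']),np.round(ray("wrist",r['centre'],40,c),1))
E
```

```text
3.35 [592.4  50.9  67.1] psi -3.97 tilt [-0.006 -0.001 -1.   ] F [-0.9 -0.9 -0.6] w 25.6
0.89 [289. 266.] [594.6  51.7  40. ]
```

View pics/w3.png

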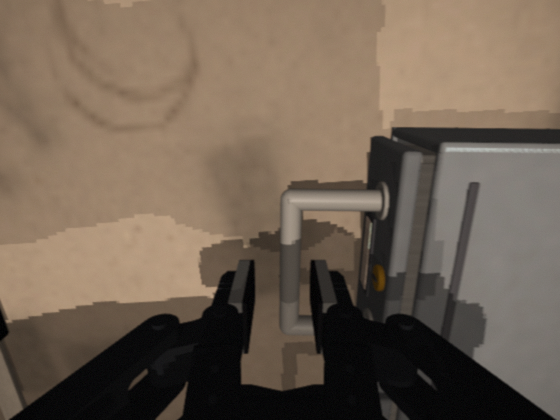

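The bar at column 290 sits between the fingertips (255 and 312). I descend around it, then pull gently.

Emit:
{"op": "play_rows", "data": {"motion": "30 0 0.1 1.3 0 0 0;30 0 0.1 1.2 0 0 0;30 0 0 0 0 0 0;30 0 0 0 0 0 0"}}

```text
time: 3.85
eef_pos: [597.3, 50.1, 45.2]
eef_rot: [-2.299, -2.141, 0.001]
force: [0.6, -1.0, 0.0]
gripper_width: 25.7
grip_force: 0.0
```

Emit:
{"op": "play_rows", "data": {"motion": "30 0 -0.4 0 0 0 0;30 0 -0.4 0 0 0 0;30 0 -0.3 0 0 0 0;30 0 0 0 0 0 0"}}

```text
time: 4.25
eef_pos: [586.0, 50.9, 45.6]
eef_rot: [2.299, 2.141, 0.0]
force: [1.2, -0.6, -0.5]
gripper_width: 25.4
grip_force: 0.0
```

Emit:
{"op": "play_rows", "data": {"motion": "30 0 -0.3 0 0 0 0;30 0 -0.2 0 0 0 0;30 0 0 0 0 0 0"}}

```text
time: 4.55
eef_pos: [582.1, 51.3, 45.6]
eef_rot: [2.298, 2.14, 0.002]
force: [4.1, -0.8, 0.4]
gripper_width: 25.7
grip_force: 2.0
```

Emit:
{"op": "play_rows", "data": {"motion": "30 0 -0.3 0 0 0 0;30 0 0 0 0 0 0"}}

```text
time: 4.75
eef_pos: [580.9, 51.1, 45.8]
eef_rot: [2.296, 2.138, 0.005]
force: [10.6, -2.9, -4.1]
gripper_width: 25.7
grip_force: 5.3
```

Emit:
{"op": "play_rows", "data": {"motion": "30 0 -0.2 0 0 0 0;30 0 0 0 0 0 0"}}

```text
time: 4.95
eef_pos: [579.6, 51.0, 45.9]
eef_rot: [2.296, 2.137, 0.005]
force: [12.1, -5.2, -6.3]
gripper_width: 25.6
grip_force: 6.5
```

The force climbs to 12 N with no further travel, so the left drawer is locked. I push it gently back shut.

Emit:
{"op": "play_rows", "data": {"motion": "30 0 0.6 0 0 0 0;30 0 0.6 0 0 0 0;30 0 0.4 0 0 0 0;30 0 0.3 0 0 0 0;30 0 0 0 0 0 0"}}

```text
time: 5.45
eef_pos: [595.4, 50.3, 45.1]
eef_rot: [-2.299, -2.141, 0.001]
force: [-0.2, -0.4, -0.8]
gripper_width: 25.4
grip_force: 0.0
```

Emit:
{"op": "play_rows", "data": {"motion": "30 0 0.2 0 0 0 0;30 0 0.2 0 0 0 0;30 0 0 0 0 0 0"}}

```text
time: 5.75
eef_pos: [599.3, 50.0, 45.2]
eef_rot: [-2.299, -2.141, 0.0]
force: [-0.0, -1.5, -0.7]
gripper_width: 25.4
grip_force: 0.3
```

Emit:
{"op": "play_rows", "data": {"motion": "30 0 0.2 0 0 0 0;30 0 0 0 0 0 0"}}

```text
time: 5.95
eef_pos: [601.5, 49.8, 45.3]
eef_rot: [2.299, 2.141, 0.0]
force: [0.1, -0.3, -0.6]
gripper_width: 25.8
grip_force: 0.3
```

Emit:
{"op": "play_rows", "data": {"motion": "30 0 0.2 0 0 0 0;30 0 0 0 0 0 0"}}

```text
time: 6.15
eef_pos: [603.6, 49.7, 45.3]
eef_rot: [2.299, 2.141, 0.0]
force: [-1.1, -0.1, -0.5]
gripper_width: 25.6
grip_force: 0.2
```

```bash
python3 - <<'E'
from h import *
st()
c=cam("wrist");w=imaging.capture("wrist"); cv2.imwrite("pics/w4.png",w)
for r in mark_of("drawer_left_handle","wrist")[:2]: print(round(r['score'],2),np.round(r['centre']),np.round(ray("wrist",r['centre'],40,c),1))
E
```

```text
6.15 [603.6  49.7  45.3] psi -4.07 tilt [ 0. -0. -1.] F [-1.1 -0.1 -0.5] w 25.6
0.75 [266. 289.] [595.7  51.7  40. ]
```

View pics/w4.png

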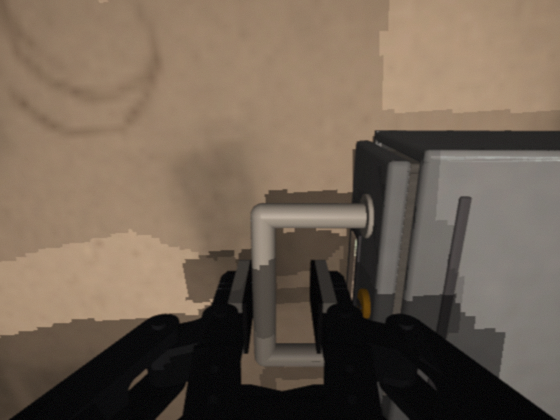

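The bar (column 264) is now against the front finger, and the drawer is nearly shut. I continue until there is light contact.

Emit:
{"op": "play_rows", "data": {"motion": "30 0 0.2 0 0 0 0;30 0 0 0 0 0 0"}}

```text
time: 6.45
eef_pos: [604.9, 49.6, 45.2]
eef_rot: [-2.298, -2.141, 0.001]
force: [-4.3, 0.3, 1.8]
gripper_width: 25.6
grip_force: 2.0
```

Emit:
{"op": "play_rows", "data": {"motion": "30 0 0.15 0 0 0 0;30 0 0 0 0 0 0"}}

```text
time: 6.65
eef_pos: [605.0, 49.6, 45.1]
eef_rot: [-2.297, -2.14, 0.004]
force: [-8.8, 0.9, 5.8]
gripper_width: 25.8
grip_force: 4.5
```

The left drawer is shut: dead stop at TCP x 605. Now the right one.

Emit:
{"op": "play_rows", "data": {"motion": "30 0 -1.1 0 0 0 0;30 0 0 -4.2 0 0 0;30 -4 0 0 0 0 0;30 -4 0 0 0 0 0;30 -4 0 0 0 0 0"}}

```text
time: 7.15
eef_pos: [587.6, -70.5, 88.0]
eef_rot: [2.296, 2.141, 0.002]
force: [-0.1, 0.3, 0.4]
gripper_width: 25.6
grip_force: 0.0
```

Emit:
{"op": "play_rows", "data": {"motion": "30 0 0 0 0 0 0;30 0 0 0 0 0 0"}}

```text
time: 7.35
eef_pos: [587.4, -70.4, 87.5]
eef_rot: [2.301, 2.138, 0.001]
force: [-1.3, -0.1, -0.2]
gripper_width: 25.4
grip_force: 0.0
```

```bash
python3 - <<'E'
from h import *
st()
c=cam("wrist");w=imaging.capture("wrist"); cv2.imwrite("pics/w5.png",w)
for r in mark_of("drawer_right_handle","wrist")[:2]: print(round(r['score'],2),np.round(r['centre']),np.round(ray("wrist",r['centre'],40,c),1))
E
```

```text
7.35 [587.4 -70.4  87.5] psi -4.18 tilt [ 0.001 -0.    -1.   ] F [-1.3 -0.1 -0.2] w 25.4
0.82 [276. 254.] [583.3 -72.1  40. ]
```

Emit:
{"op": "play_rows", "data": {"motion": "30 0.1 -0.3 2 0 0 0;30 0 0 2.2 0 0 0;30 0 0 0 0 0 0;30 0 0 0 0 0 0"}}

```text
time: 7.85
eef_pos: [584.4, -67.3, 45.4]
eef_rot: [-2.297, -2.143, 0.001]
force: [-0.4, -0.3, 0.2]
gripper_width: 25.5
grip_force: 0.0
```

Emit:
{"op": "play_rows", "data": {"motion": "30 0 -0.4 0 0 0 0;30 0 -0.4 0 0 0 0;30 0 -0.4 0 0 0 0;30 0 0 0 0 0 0"}}

```text
time: 8.25
eef_pos: [572.1, -67.4, 45.9]
eef_rot: [2.299, 2.141, 0.0]
force: [-0.5, -0.4, -0.1]
gripper_width: 25.6
grip_force: 0.0
```

Emit:
{"op": "play_rows", "data": {"motion": "30 0 -0.2 0 0 0 0;30 0 -0.2 0 0 0 0;30 0 -0.2 0 0 0 0;30 0 0 0 0 0 0"}}

```text
time: 8.65
eef_pos: [566.1, -67.0, 45.3]
eef_rot: [-2.299, -2.141, 0.001]
force: [0.3, 0.1, -0.1]
gripper_width: 25.7
grip_force: 0.1
```

No resistance past the 9 mm play: the right drawer opens. I pull on in two stages, watching the force.

Emit:
{"op": "play_rows", "data": {"motion": "30 0 -0.5 0 0 0 0;30 0 -1 0 0 0 0;30 0 -1 0 0 0 0;30 0 0 0 0 0 0"}}

```text
time: 9.05
eef_pos: [539.1, -65.0, 45.1]
eef_rot: [-2.298, -2.14, 0.003]
force: [0.3, 0.3, 0.1]
gripper_width: 25.5
grip_force: 0.0
```

Emit:
{"op": "play_rows", "data": {"motion": "30 0 -1.5 0 0 0 0;30 0 -1.5 0 0 0 0;30 0 -1.5 0 0 0 0;30 0 -1.5 0 0 0 0;30 0 0 0 0 0 0"}}

```text
time: 9.55
eef_pos: [479.5, -60.7, 45.3]
eef_rot: [-2.298, -2.14, 0.002]
force: [0.7, 0.2, -0.5]
gripper_width: 25.6
grip_force: 0.0
```

Emit:
{"op": "play_rows", "data": {"motion": "30 0 -0.7 0 0 0 0;30 0 -0.7 0 0 0 0;30 0 -0.3 0 0 0 0;30 0 0 0 0 0 0;30 0 0 0 0 0 0"}}

```text
time: 10.05
eef_pos: [464.7, -59.8, 45.2]
eef_rot: [-2.299, -2.141, 0.001]
force: [-0.7, 0.1, 0.4]
gripper_width: 25.6
grip_force: 0.0
```

```bash
python3 - <<'E'
from h import *
st()
a=imaging.capture("scene")
cv2.imwrite("pics/s2.png",cv2.resize(a[150:360,140:420],None,fx=2.8,fy=2.8,interpolation=cv2.INTER_CUBIC))
for th,z in(("cabinet",0),("drawer_right_handle",40),("drawer_left_handle",40),("drawer_right_floor",9)):
    for r in mark_of(th,"scene")[:2]: print(th,round(r['score'],2),np.round(r['centre']),np.round(ray("scene",r['centre'],z),1))
E
```

```text
10.05 [464.7 -59.8  45.2] psi -4.07 tilt [-0. -0. -1.] F [-0.7  0.1  0.4] w 25.6
cabinet 0.58 [321. 188.] [741.7 -17.5   0. ]
drawer_right_floor 0.55 [311. 228.] [588.3 -71.3   9. ]
drawer_right_floor 0.53 [320. 190.] [725.5 -21.6   9. ]
```

View pics/s2.png

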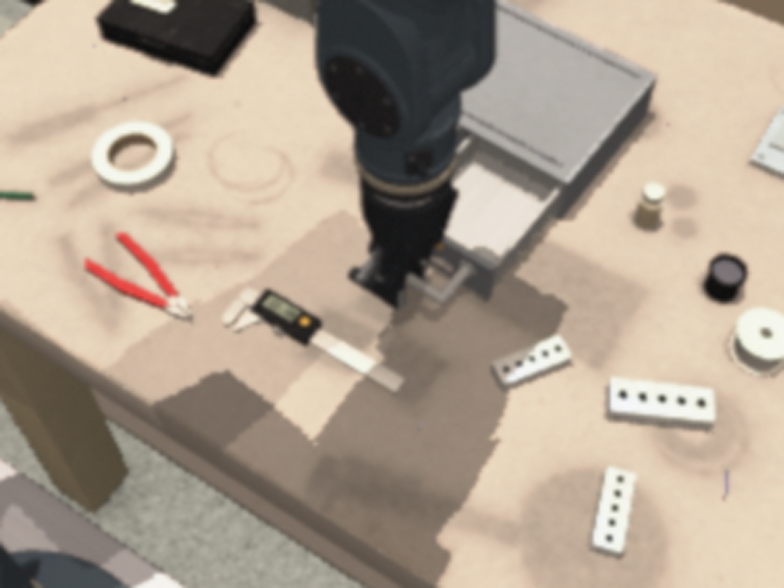

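The right drawer is open about 116 mm, its floor is visible at (495,205) in the crop, and the cabinet hasn't moved. I lift out and go above the block.

Emit:
{"op": "play_rows", "data": {"motion": "30 0 0 -3 0 0 0;30 0 0 -5 0 0 0;30 0 0 -2 0 0 0;30 0 0 0 0 0 0"}}

```text
time: 10.7
eef_pos: [466.7, -60.0, 148.3]
eef_rot: [2.296, 2.138, 0.005]
force: [0.8, -0.3, -0.1]
gripper_width: 25.3
grip_force: 0.0
```

```bash
python3 - <<'E'
from h import *
st(); print(np.round(telemetry.get_state()['joint_pos'],3))
go([488,-309,145],25,6)
E
```

```text
10.7 [466.7 -60.  148.3] psi -4.06 tilt [ 0.005 -0.001 -1.   ] F [ 0.8 -0.3 -0.1] w 25.3
[-0.128  0.202 -0.334  1.029 -0.     1.514]
[-4.11  0.65  0.06] [ 0.05  0.02 -4.84]
[-4.15  0.3   0.06] [ 0.05  0.02 -4.84]
[-4.17 -0.05  0.06] [ 0.05  0.02 -4.84]
[-4.15 -0.41  0.06] [ 0.05  0.02 -4.84]
[-4.1  -0.75  0.06] [ 0.05  0.02 -4.84]
[-4.02 -1.1   0.05] [ 0.05  0.02 -4.84]
```

Emit:
{"op": "play_rows", "data": {"motion": "70 -4.1 0.65 0.05 0 0 -4.8;70 -4.15 0.3 0.05 0 0 -4.8;70 -4.15 -0.05 0.05 0 0 -4.8;70 -4.15 -0.4 0.05 0 0 -4.8;70 -4.1 -0.75 0.05 0 0 -4.8"}}

```text
time: 11.2
eef_pos: [481.8, -268.4, 141.6]
eef_rot: [-1.798, -2.574, 0.0]
force: [0.5, -0.1, -0.3]
gripper_width: 59.6
grip_force: 0.0
```

Emit:
{"op": "play_rows", "data": {"motion": "70 -4 -1.1 0 0 0 -4.8;70 0 0 0 0 0 0;70 0 0 0 0 0 0;70 0 0 0 0 0 0"}}

```text
time: 11.6
eef_pos: [485.1, -307.4, 141.9]
eef_rot: [-1.694, -2.644, -0.0]
force: [0.3, -0.6, 0.2]
gripper_width: 60.0
grip_force: 0.0
```

```bash
python3 - <<'E'
from h import *
st()
c=cam("wrist");w=imaging.capture("wrist"); cv2.imwrite("pics/w6.png",w)
for r in regions_of("nozzle_block","wrist"):
    ys,xs=np.nonzero(r['pixels']); P=np.array([ray("wrist",p,20,c)[:2] for p in zip(xs,ys)],np.float32)
    print(round(r['score'],2),np.round(r['centre']),(xs.min(),xs.max(),ys.min(),ys.max()),cv2.minAreaRect(P))
for r in mark_of("nozzle_block","wrist"): print(round(r['score'],2),np.round(r['centre']),np.round(ray("wrist",r['centre'],0,c),1))
E
```

```text
11.6 [ 485.1 -307.4  141.9] psi 24.71 tilt [-0.002  0.001 -1.   ] F [ 0.3 -0.6  0.2] w 60.0
0.8 [156. 160.] (np.int64(107), np.int64(206), np.int64(137), np.int64(183)) ((386.543212890625, -311.9974670410156), (70.40470886230469, 27.661800384521484), 15.630477905273438)
0.78 [293. 204.] (np.int64(271), np.int64(316), np.int64(149), np.int64(267)) ((493.30657958984375, -306.2613220214844), (33.68836975097656, 94.07994842529297), 25.368206024169922)
0.69 [333.  47.] (np.int64(293), np.int64(375), np.int64(0), np.int64(103)) ((469.4473876953125, -193.31646728515625), (27.086008071899414, 69.0552978515625), 56.77311706542969)
0.82 [333.  52.] [ 471.  -192.6    0. ]
0.8 [162. 159.] [ 385.4 -315.8    0. ]
0.62 [293. 206.] [ 494.6 -308.4    0. ]
```

View pics/w6.png

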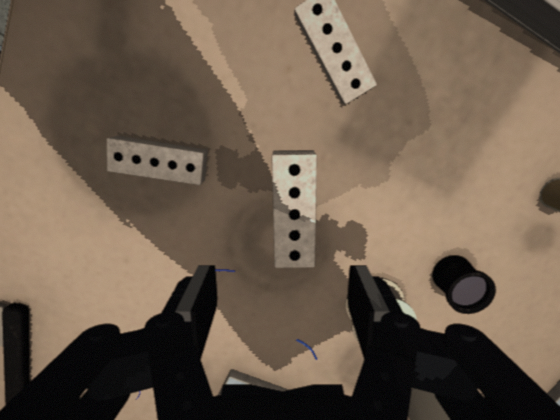

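The right block is centred at (293,208), the largest of the three; the spool and knob on the right are clear of the fingers. I descend and grip.

Emit:
{"op": "play_rows", "data": {"motion": "60 -0.35 0.75 3 0 0 -0.6;60 0 0 4 0 0 0;60 0 0 3 0 0 0;60 0 0 1.7 0 0 0;60 0 0 0 0 0 0"}}

```text
time: 12.25
eef_pos: [492.6, -306.6, 23.7]
eef_rot: [-1.677, -2.652, 0.0]
force: [0.2, 0.1, 0.7]
gripper_width: 51.3
grip_force: 0.0
```

Emit:
{"op": "play_rows", "data": {"motion": "60 0 0 0 0 0 0;20 0 0 0 0 0 0;20 0 0 0 0 0 0;20 0 0 0 0 0 0;20 0 0 0 0 0 0"}}

```text
time: 12.75
eef_pos: [494.9, -308.8, 27.7]
eef_rot: [1.678, 2.652, 0.0]
force: [-0.3, 1.8, 6.4]
gripper_width: 30.8
grip_force: 60.5
```

Emit:
{"op": "play_rows", "data": {"motion": "20 0 0 -3 0 0 0;20 0 0 -5 0 0 0;20 0 0 -4 0 0 0;20 0 0 0 0 0 0"}}

```text
time: 13.15
eef_pos: [496.7, -310.1, 152.5]
eef_rot: [1.675, 2.645, -0.0]
force: [0.8, 0.1, -1.1]
gripper_width: 30.2
grip_force: 60.0
```

```bash
python3 - <<'E'
from h import *
st(); print(telemetry.get_state()['grip_force'])
a=imaging.capture("scene"); b=imaging.capture("side")
cv2.imwrite("pics/s3.png",cv2.resize(a[150:360,200:480],None,fx=2.8,fy=2.8,interpolation=cv2.INTER_CUBIC))
for n in("scene","side"):
  for th,z in(("cabinet",0),("drawer_right_handle",40),("drawer_left_handle",40),("drawer_right_floor",9)):
    for r in mark_of(th,n)[:2]: print(n,th,round(r['score'],2),np.round(r['centre']),np.round(ray(n,r['centre'],z),1))
E
```

```text
13.15 [ 496.7 -310.1  152.5] psi 25.34 tilt [ 0.009 -0.006 -1.   ] F [ 0.8  0.1 -1.1] w 30.2
59.97282564640045
scene cabinet 0.68 [319. 192.] [723.6 -20.3   0. ]
scene cabinet 0.15 [302. 183.] [728.8  42.7  -0. ]
scene drawer_left_handle 0.81 [276. 200.] [599.3  51.8  40. ]
scene drawer_right_floor 0.58 [311. 225.] [596.6 -66.8   9. ]
side cabinet 0.8 [320. 224.] [698.5 -42.7   0. ]
side drawer_right_handle 0.79 [292. 250.] [461.4 -63.8  40. ]
side drawer_right_handle 0.53 [318. 239.] [535.9 -96.7  40. ]
side drawer_left_handle 0.96 [267. 218.] [600.   59.8  40. ]
side drawer_left_handle 0.63 [171. 268.] [292.4 128.1  40. ]
side drawer_right_floor 0.87 [314. 238.] [596.6 -65.9   9. ]
```

View pics/s3.png

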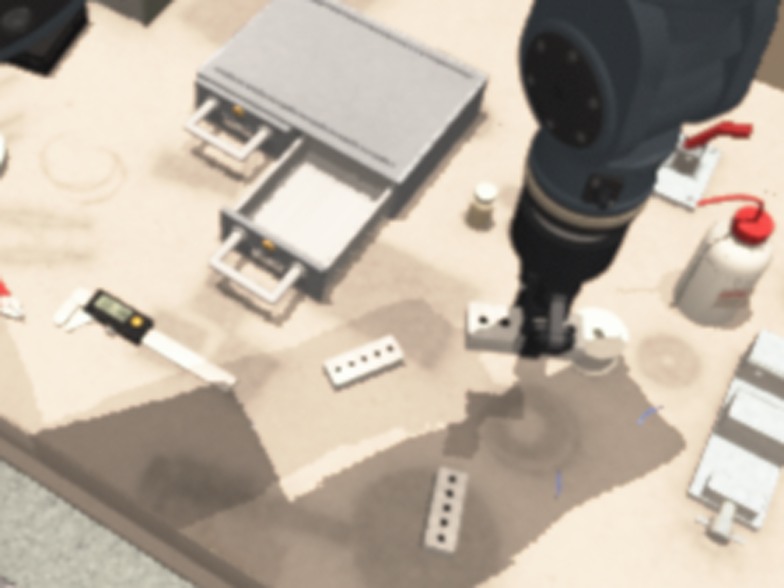

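The block is held level, and the drawer floor centre is near world (590,-68), with its interior at (310,215) in the crop. Next I move over the drawer and turn.

```bash
python3 -c "
from h import *
go([583,-68,150],85.9,10)"
```

```text
[ 1.79  1.84 -0.05] [-0.   -0.01 -6.06]
[ 1.58  2.01 -0.05] [-0.   -0.01 -6.06]
[ 1.36  2.17 -0.05] [-0.   -0.01 -6.06]
[ 1.13  2.3  -0.05] [-0.   -0.01 -6.06]
[ 0.88  2.41 -0.05] [-0.   -0.01 -6.06]
[ 0.62  2.49 -0.05] [-0.   -0.01 -6.06]
[ 0.35  2.54 -0.05] [-0.   -0.01 -6.06]
[ 0.08  2.56 -0.05] [-0.   -0.01 -6.06]
[-0.19  2.56 -0.05] [-0.   -0.01 -6.06]
[-0.46  2.52 -0.05] [-0.   -0.01 -6.06]
```

Emit:
{"op": "play_rows", "data": {"motion": "20 1.8 1.85 0 0 0 -6;20 1.6 2 0 0 0 -6;20 1.35 2.15 0 0 0 -6;20 1.1 2.3 0 0 0 -6;20 0.9 2.4 0 0 0 -6"}}

```text
time: 14.15
eef_pos: [538.8, -187.6, 145.5]
eef_rot: [-0.93, -3.0, 0.0]
force: [0.0, -0.1, -1.5]
gripper_width: 29.9
grip_force: 59.9
```

Emit:
{"op": "play_rows", "data": {"motion": "20 0.6 2.5 0 0 0 -6;20 0.35 2.55 0 0 0 -6;20 0.1 2.55 0 0 0 -6;20 -0.2 2.55 0 0 0 -6;20 -0.5 2.5 0 0 0 -6"}}

```text
time: 14.65
eef_pos: [584.9, -68.0, 145.4]
eef_rot: [-0.121, -3.139, 0.0]
force: [-0.1, -0.8, -1.2]
gripper_width: 30.6
grip_force: 59.9
```

Emit:
{"op": "play_rows", "data": {"motion": "20 0 0 0 0 0 0;20 0 0 0 0 0 0"}}

```text
time: 14.85
eef_pos: [584.6, -68.7, 145.4]
eef_rot: [-0.128, -3.138, 0.0]
force: [-0.7, -0.1, -0.9]
gripper_width: 30.1
grip_force: 59.9
```

```bash
python3 - <<'E'
from h import *
st()
c=cam("wrist");w=imaging.capture("wrist"); cv2.imwrite("pics/w7.png",w)
for x,y,z in((587.5,-69.5,9),(516.5,-64,43),(641,-73,43),(583,-68,9)):
    p=cv2.projectPoints(np.array([[x,y,z]],float),cv2.Rodrigues(c[1])[0],c[2],np.array([[c[0]['fx'],0,c[0]['cx']],[0,c[0]['fy'],c[0]['cy']],[0,0,1]]),None)[0]; print((x,y,z),np.round(p.ravel()))
go([583,-68,150],85.9)
E
```

```text
14.85 [584.6 -68.7 145.4] psi 85.33 tilt [-0.001 -0.    -1.   ] F [-0.7 -0.1 -0.9] w 30.1
(587.5, -69.5, 9) [281. 207.]
(516.5, -64, 43) [281. 117.]
(641, -73, 43) [283. 289.]
(583, -68, 9) [283. 201.]
[ 0.15  0.11 -0.45] [-0.02 -0.05 -0.63]
```

View pics/w7.png

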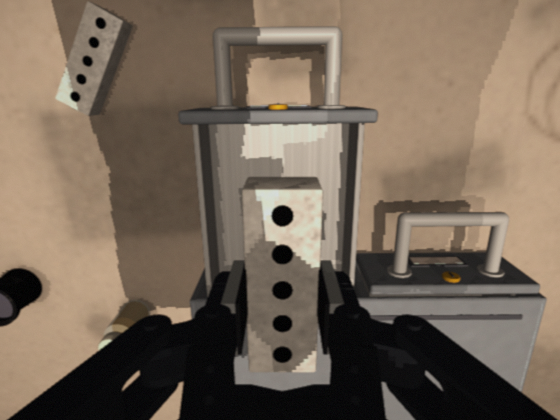

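The block is in line with the drawer: interior columns 205–357, front panel at row 115, roof edge at row 295, block centred on column 281. I lower it.

Emit:
{"op": "play_rows", "data": {"motion": "20 0.1 0.1 3 0 0 -0.6;20 0 0 3 0 0 0;20 0 0 2.5 0 0 0;20 0 0 1.5 0 0 0;20 0 0 0 0 0 0"}}

```text
time: 15.4
eef_pos: [581.8, -68.9, 43.6]
eef_rot: [-0.115, -3.135, -0.0]
force: [-0.3, 1.0, -1.5]
gripper_width: 30.3
grip_force: 59.9
```

Emit:
{"op": "play_rows", "data": {"motion": "20 0 0 0.4 0 0 0;20 0 0 0.3 0 0 0;20 0 0 0 0 0 0"}}

```text
time: 15.7
eef_pos: [584.1, -68.3, 39.3]
eef_rot: [0.112, 3.139, -0.0]
force: [-0.6, 0.2, -0.3]
gripper_width: 30.4
grip_force: 59.9
```

Emit:
{"op": "play_rows", "data": {"motion": "20 0 0 0.2 0 0 0;20 0 0 0 0 0 0"}}

```text
time: 15.9
eef_pos: [583.9, -68.0, 37.0]
eef_rot: [0.111, 3.139, -0.0]
force: [-0.6, 0.2, -0.6]
gripper_width: 30.6
grip_force: 59.9
```

Emit:
{"op": "play_rows", "data": {"motion": "20 0 0 0.15 0 0 0;20 0 0 0 0 0 0"}}

```text
time: 16.1
eef_pos: [585.0, -68.1, 36.7]
eef_rot: [0.111, 3.137, -0.0]
force: [0.6, -0.5, 6.6]
gripper_width: 30.3
grip_force: 60.8
```

Touch-down at 6.6 N. I release and rise.

Emit:
{"op": "play_rows", "data": {"motion": "60 0 0 0 0 0 0;60 0 0 0 0 0 0;60 0 0 0 0 0 0;60 0 0 -3 0 0 0;60 0 0 -5 0 0 0"}}

```text
time: 16.6
eef_pos: [581.5, -67.7, 113.0]
eef_rot: [-0.111, -3.133, -0.001]
force: [0.8, -0.1, 0.7]
gripper_width: 51.1
grip_force: 0.0
```

Emit:
{"op": "play_rows", "data": {"motion": "30 0 0 -3 0 0 0;30 0 0 0 0 0 0;30 0 0 0 0 0 0"}}

```text
time: 16.9
eef_pos: [584.0, -68.0, 145.7]
eef_rot: [0.111, 3.138, -0.0]
force: [-1.2, -0.3, 0.1]
gripper_width: 25.6
grip_force: 0.0
```

```bash
python3 - <<'E'
from h import *
st()
c=cam("wrist");w=imaging.capture("wrist"); cv2.imwrite("pics/w8.png",w)
for r in mark_of("drawer_right_handle","wrist")[:2]: print(round(r['score'],2),np.round(r['centre']),np.round(ray("wrist",r['centre'],40,c),1))
for r in mark_of("nozzle_block","wrist")[:2]: print(round(r['score'],2),np.round(r['centre']),np.round(ray("wrist",r['centre'],9,c),1))
go([430,-57,150],-4.1,11)
E
```

```text
16.9 [584.  -68.  145.7] psi 85.94 tilt [ 0.001 -0.    -1.   ] F [-1.2 -0.3  0.1] w 25.6
0.84 [278.  42.] [471.8 -62.9  40. ]
0.62 [100.  64.] [ 473.2 -188.5    9. ]
0.58 [282. 203.] [584.1 -68.4   9. ]
[ 1.39  0.   -0.05] [-0.01 -0.01  8.18]
[ 1.38 -0.2  -0.05] [-0.01 -0.01  8.18]
[ 1.34 -0.39 -0.05] [-0.01 -0.01  8.18]
[ 1.27 -0.58 -0.05] [-0.01 -0.01  8.18]
[ 1.17 -0.75 -0.05] [-0.01 -0.01  8.18]
[ 1.05 -0.91 -0.05] [-0.01 -0.01  8.18]
[ 0.91 -1.05 -0.05] [-0.01 -0.01  8.18]
[ 0.75 -1.17 -0.05] [-0.01 -0.01  8.18]
[ 0.58 -1.27 -0.05] [-0.01 -0.01  8.18]
[ 0.39 -1.34 -0.06] [-0.01 -0.01  8.18]
[ 0.2  -1.38 -0.06] [-0.01 -0.01  8.18]
```

View pics/w8.png

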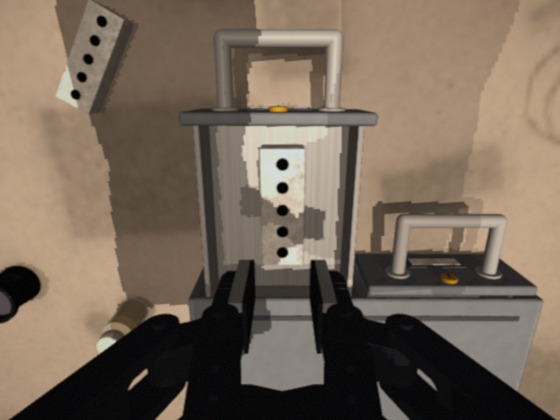

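The block lies flat, centred in the drawer at (282,205). Tool +x is along the drawer's outward axis, so I move out past the handle, go down, and push the drawer shut along -x.

Emit:
{"op": "play_rows", "data": {"motion": "30 3.5 0 0 0 0 0;30 4 0 0 0 0 0;30 4 0 0 0 0 0;30 3.9 0 0 0 0 0;30 0 0 3 0 0 0"}}

```text
time: 17.55
eef_pos: [426.7, -56.8, 116.5]
eef_rot: [0.112, 3.139, -0.0]
force: [1.2, -0.5, -0.3]
gripper_width: 25.7
grip_force: 0.0
```

Emit:
{"op": "play_rows", "data": {"motion": "30 0 0 3.5 0 0 0;30 0 0 3 0 0 0;30 0 0 0.5 0 0 0;30 0 0 0 0 0 0;30 0 0 0 0 0 0"}}

```text
time: 18.05
eef_pos: [430.7, -57.1, 46.0]
eef_rot: [0.111, 3.139, -0.0]
force: [0.4, -0.8, 0.7]
gripper_width: 25.8
grip_force: 0.0
```

Emit:
{"op": "play_rows", "data": {"motion": "30 -1 0 0 0 0 0;30 -1 0 0 0 0 0;30 -1 0 0 0 0 0;30 -1 0 0 0 0 0;30 0 0 0 0 0 0"}}

```text
time: 18.55
eef_pos: [472.2, -60.1, 45.5]
eef_rot: [0.111, 3.138, -0.0]
force: [-0.2, -0.6, -0.4]
gripper_width: 25.6
grip_force: 0.0
```

Emit:
{"op": "play_rows", "data": {"motion": "30 -1 0 0 0 0 0;30 -1 0 0 0 0 0;30 -1 0 0 0 0 0;30 -1 0 0 0 0 0;30 0 0 0 0 0 0"}}

```text
time: 19.05
eef_pos: [512.1, -62.9, 45.4]
eef_rot: [0.111, 3.138, -0.0]
force: [-0.3, -0.8, 0.3]
gripper_width: 25.4
grip_force: 0.0
```

Emit:
{"op": "play_rows", "data": {"motion": "30 -1 0 0 0 0 0;30 -1 0 0 0 0 0;30 -1 0 0 0 0 0;30 -0.8 0 0 0 0 0;30 0 0 0 0 0 0"}}

```text
time: 19.55
eef_pos: [549.7, -65.6, 45.4]
eef_rot: [0.111, 3.138, -0.0]
force: [0.0, 0.1, -0.7]
gripper_width: 25.3
grip_force: 0.0
```

```bash
python3 - <<'E'
from h import *
st()
c=cam("wrist");w=imaging.capture("wrist"); cv2.imwrite("pics/w9.png",w)
for th in("drawer_right_handle","drawer_left_handle"):
  for r in mark_of(th,"wrist")[:2]: print(th,round(r['score'],2),np.round(r['centre']),np.round(ray("wrist",r['centre'],40,c),1))
E
```

```text
19.55 [549.7 -65.6  45.4] psi 85.94 tilt [ 0.002 -0.    -1.   ] F [ 0.   0.1 -0.7] w 25.3
drawer_right_handle 0.79 [276. 330.] [567.9 -69.7  40. ]
drawer_left_handle 0.6 [539. 366.] [596.7  51.8  40. ]
```

Emit:
{"op": "play_rows", "data": {"motion": "30 -0.4 0 0 0 0 0;30 -0.4 0 0 0 0 0;30 0 0 0 0 0 0"}}

```text
time: 20.0
eef_pos: [556.4, -66.1, 45.4]
eef_rot: [0.111, 3.139, -0.0]
force: [0.2, -0.1, -0.2]
gripper_width: 25.7
grip_force: 0.0
```

Emit:
{"op": "play_rows", "data": {"motion": "30 -0.3 0 0 0 0 0;30 -0.2 0 0 0 0 0;30 0 0 0 0 0 0"}}

```text
time: 20.3
eef_pos: [561.3, -66.4, 45.3]
eef_rot: [0.111, 3.139, -0.0]
force: [0.2, -0.8, 0.0]
gripper_width: 25.3
grip_force: 0.0
```

Emit:
{"op": "play_rows", "data": {"motion": "30 -0.3 0 0 0 0 0;30 -0.2 0 0 0 0 0;30 0 0 0 0 0 0"}}

```text
time: 20.6
eef_pos: [566.3, -66.8, 45.3]
eef_rot: [0.111, 3.139, -0.0]
force: [-0.2, 0.2, -0.7]
gripper_width: 25.7
grip_force: 0.0
```

Emit:
{"op": "play_rows", "data": {"motion": "30 -0.2 0 0 0 0 0;30 -0.1 0 0 0 0 0;30 0 0 0 0 0 0"}}

```text
time: 20.9
eef_pos: [569.0, -66.9, 45.3]
eef_rot: [0.111, 3.14, -0.0]
force: [0.2, -0.4, 0.2]
gripper_width: 25.8
grip_force: 0.2
```

Emit:
{"op": "play_rows", "data": {"motion": "30 -0.2 0 0 0 0 0;30 0 0 0 0 0 0"}}

```text
time: 21.1
eef_pos: [571.1, -67.1, 45.4]
eef_rot: [0.111, 3.139, -0.0]
force: [-0.6, 0.3, -0.0]
gripper_width: 25.4
grip_force: 0.2
```

Emit:
{"op": "play_rows", "data": {"motion": "30 -0.2 0 0 0 0 0;30 0 0 0 0 0 0"}}

```text
time: 21.3
eef_pos: [572.4, -67.2, 45.2]
eef_rot: [-0.111, -3.138, 0.0]
force: [-3.4, 0.3, 2.3]
gripper_width: 25.6
grip_force: 1.9
```

Emit:
{"op": "play_rows", "data": {"motion": "30 -0.15 0 0 0 0 0;30 0 0 0 0 0 0"}}

```text
time: 21.5
eef_pos: [572.5, -67.2, 45.1]
eef_rot: [-0.111, -3.136, -0.0]
force: [-8.6, -0.2, 5.9]
gripper_width: 25.5
grip_force: 4.4
```

Emit:
{"op": "play_rows", "data": {"motion": "30 1 0 0 0 0 0;30 2 0 0 0 0 0;30 0 0 -5 0 0 0;30 0 0 -5 0 0 0;30 0 0 0 0 0 0"}}

```text
time: 22.0
eef_pos: [547.8, -65.6, 151.8]
eef_rot: [0.111, 3.128, -0.001]
force: [0.9, -0.4, -0.8]
gripper_width: 25.7
grip_force: 0.0
```

```bash
python3 - <<'E'
from h import *
st()
c=cam("wrist");w=imaging.capture("wrist"); b=imaging.capture("side")
cv2.imwrite("pics/w10.png",np.vstack([w[:300],b[150:420]]))
P={}
for th in("drawer_right_handle","drawer_left_handle"):
  for n,cc in(("wrist",c),("side",None)):
    for r in mark_of(th,n)[:1]: print(th,n,round(r['score'],2),np.round(r['centre']),np.round(ray(n,r['centre'],40,cc),1))
E
```

```text
22.0 [547.8 -65.6 151.8] psi 85.94 tilt [ 0.011 -0.001 -1.   ] F [ 0.9 -0.4 -0.8] w 25.7
drawer_right_handle wrist 0.76 [276. 264.] [589.9 -73.   40. ]
drawer_right_handle side 0.71 [315. 228.] [586.4 -69.8  40. ]
drawer_left_handle wrist 0.97 [440. 262.] [597.4  51.9  40. ]
drawer_left_handle side 0.67 [269. 221.] [582.8  45.5  40. ]
```

View pics/w10.png

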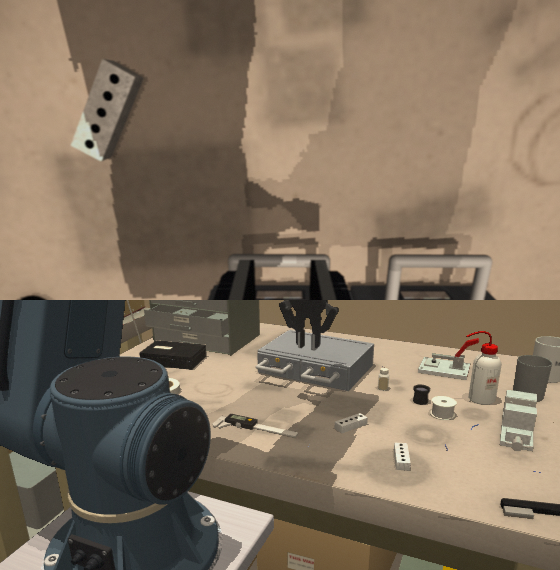

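Both handles are level with each other (wrist rows 264 and 262), both drawers are shut, and the gripper is clear of everything. I hand in.

```bash
python3 -c "
from h import *
print(manip.sign_off())"
```

```text
the job is handed in; nothing more can be done
None
```

The nozzle block lies flat, holes up, in the right drawer (the left one is locked), both drawers are pushed shut against their stops, and the job is handed in, with no verdict returned.

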